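# Seat a bearing block in the locating corner of a slide carriage and hold it there

### The arm

A 6-joint arm with a two-finger parallel gripper is mounted at the origin on the work surface. World frame = base frame: x ahead of the robot, y to its left, z up, the work surface at z = 0. Lengths are in m, angles in rad, forces in N, time in s.
With the tool pointing down it reaches from about 0.275 to 0.825 m from the base axis. Payload 4.9 kg.
Tool frame: the origin (TCP) lies at the very end of the fingers, on their centre line; the grasp point (between the pads) lies 19 mm behind it (r.hold_point_z is the distance from the TCP to the grasp point, in m); z points along the fingers, y is the direction in which the jaws open and shut (so a half turn about z gives the same grasp; the last joint's range is limited). The gripper opens to 85 mm and grips with 20 to 120 N. Pads are 22 mm wide; open, the fingers measure 114 mm over their backs; the gripper's body (76 mm by 85 mm) begins 54 mm behind the grasp point. The pads swing forward as they close: fully open they stand 13 mm farther back than shut.
Start: joints at [-1.237, 0.326, -0.193, 1.052, 0, 1.437], TCP at [0.248, -0.491, 0.231] pointing down, gripper open.
Joint ranges: [-2.65, 2.65], [-0.97, 1.79], [-1.3, 1.35], [-1.93, 2.1], [-1.47, 1.37], [-3.14, 3.14]. Speed limits (rad/s): [2.57, 2.57, 3.14, 3.14, 3.14, 3.14].

### API

Orientations are given as a rotation vector (axis times angle).
In Python, from bench import r gives the robot as it stands.
- The arm moves only by the tool step_arm, never from a script. Its argument "steps" is a list of rows, each a list of 6 numbers: the shift along the tool's x, y, z in mm, then the turn, a rotation vector about the tool's x, y, z in rad. In form: [[tx, ty, tz, rx, ry, rz], ...]. A call has 1 to 10 rows; each row shifts and turns the pose as measured when the row begins, along the tool's axes as they then stand; what a row does not reach is not made up. A row lasts 1/12 s, in which the tool goes at most 41.7 mm and 7.16 degrees, less where a joint would pass 70% of its speed; a pose out of reach is approached as far as the arm can. A call with a gripper value outside its range is refused whole. "fingers" is the opening, from 0 (shut) to 1 (fully open), set as the call begins (left out, the last holds). The fingers move at their own pace and stop on an object; the grip force is fixed at half the most. Time passes only in rows, so rows that do not move let the fingers close. It gives the time, the measured TCP pose, the force and the opening at its end, in the units of the state.
- r.state(): the state, without advancing time (a new reading comes with each control period).
- r.read_camera(name): name is "scene" or "top"; returns a dict with "frame" (400x640x3 uint8, red, green, blue), "intrinsics" (3x3 intrinsics, pixels), "R" (3x3) and "t" (3): a world point X has camera coordinates R X + t. Camera axes: x right, y down, z forward; pixel columns grow to the right and rows downward; lengths in m; the calibration is good to about 2 mm. A picture is of the moment at which its call begins. There is no depth.
- r.finish_job(): hands the job in, once; it reports no verdict.
The state is a dict: "time": time; "q": joint angles; "qvel": joint speeds; "effort": joint torques, N m; "ee_pos": TCP position; "eef_rot": TCP orientation; "force": force on the tool from outside, world axes, zero at the start; "wrist_torque": the same for the moment, N m; "grip_width": finger opening in m.
Only numpy, scipy, OpenCV 4.12 (cv2) and the standard library are available. Lean on these libraries where they do the work, as an engineer would, in place of code of your own. Each camera call takes 0.05 s, during which the arm holds its last target.

### The job

Put the aluminium bearing block back on the slide carriage: stand it flat on the carriage's plate, about a centimetre short of both steel ledges and with its brass grease nipple at the open end, away from the short side ledge. Then slide it home into the corner and press it with firm hand pressure, 10 to 20 newtons each way, without ramming it, squarely against the back ledge and the side ledge at once; finish while still holding it pressed against both, so that a colleague can drive the screws. Do not drop the block, and leave the other things on the bench where they are.

Things in the scene. Friction and masses are not known exactly. Their poses are not given: they have to be found in the camera images.
- block_center (a point): centre of the loose aluminium bearing block (0.5 to 0.75 kg), 35 mm above its underside: 44 mm thick along its x, 84 mm long along its y, 70 mm high (z up), ball bearings in a 35 mm bore through it along x and two screw holes in its top 32 mm either side of the centre along y. Grip it from above across its thickness. It may have swapped places with the black plastic block
- block_nipple (a point): tip of the brass grease nipple, which stands 12 mm out of the block's +y end face, 50 mm above the underside, on the middle of the thickness
- carriage: slide carriage fixed to the bench, rigid: a black plate 150 x 180 x 15 mm (its x, y, z), top face 55 mm above the bench, on housings over two ground rods along its y (250 mm long overall). Origin on the bench under the plate's centre; z up; turned up to 20 degrees either way. Plate and ledges are oiled: friction 0.2 to 0.3
- corner (a point): the locating corner: point on the plate's top face where the planes of the two ledges' inner faces meet; axes as the carriage; 35 mm along +x and 55 mm along -y from the plate's centre. The seated block, turned like the carriage, has its +x face on the back ledge, its -y end on the side ledge and its nipple towards +y: its centre is then at (-22, 42, 35) mm from here
- back_ledge: long bright steel ledge, rigid, screwed on the plate, 14 mm (x) x 100 mm (y) x 25 mm high above the plate; origin at the centre of its foot. Its inner face looks along the carriage's -x and is 7 mm from its origin
- side_ledge: short bright steel ledge, rigid, 45 mm (x) x 14 mm (y) x 25 mm high above the plate; origin at the centre of its foot. Its inner face looks along the carriage's +y and is 7 mm from its origin
- idler_center (a point): bystander: centre of a black plastic bearing block of the same size (44 x 84 x 70 mm) with a brass bush and no nipple, standing on the bench
- tape_roll: bystander: black tape roll lying flat, 150 mm across, 50 mm high; origin under its centre
- core: bystander: cardboard core standing upright, 90 mm across, 80 mm high; origin under its centre
- hex_key: bystander: T-handle hex key lying flat, red handle, 180 mm long, 18 mm high; origin on the bench under its blade, 40 mm from the handle's axis
- screw_tub: bystander: open blue tub of cap screws, 60 x 90 x 35 mm; origin under its centre
- threadlocker: bystander: small red bottle, 32 mm across, 85 mm high, upright; origin under its centre
- spare_bearing: bystander: ball bearing lying flat, 35 mm across, 11 mm high; origin under its centre
Things that resemble listed ones, but are neither listed nor needed, are in the scene too. Of the things like the part that bears block_center, leave any that is pink or turquoise; of the rest the larger one is meant.

How it is judged:
By the outcome, as a careful person would: the job done as asked, in the order asked, and still so for the second after the job is handed in, while the arm keeps its last pose, push and grip.
It also fails if it takes over 51 s, if anything falls off the work surface, if the arm or the gripper's body presses on something with over 40 N, if the wrist force passes 120 N, or if a joint passes its speed limit or range.

## Working session

There is one attempt and no reset: what is moved stays moved. The work goes in short steps, Python scripts to look and compute and a tool call to move; the robot and the scene stay as the last step left them, time stands still between calls to the robot, and variables do not carry over. Pictures are saved under pics/ and viewed, and the job is handed in when it is done.

Besides the shell and the picture viewer there is one more tool, called after ">>>" as name(argument=value, ...) on one line, values as JSON. step_arm: Moves the arm, as the interface text tells. Its arguments: {"type":"object","properties":{"steps":{"type":"array"},"fingers":{"type":"number"}},"required":["steps"]}

```bash
ls; mkdir -p pics
python3 - <<'E'
from bench import r
import cv2,numpy as np
s=r.state(); print(s); print(r.hold_point_z)
for n in("scene","top"):
    c=r.read_camera(n); cv2.imwrite(f"pics/{n}0.png",c["frame"][:,:,::-1]); np.savez(f"{n}0.npz",**c)
    print(n,c["intrinsics"],c["R"],c["t"])
E
```

```text
pics
{'time': 0.0, 'q': array([-1.23720535e+00,  3.26926540e-01, -1.93582680e-01,  1.05200687e+00,
        1.67871434e-05,  1.43658195e+00]), 'qvel': array([ 4.99284395e-04, -1.37956408e-03, -4.44813108e-04, -6.40051446e-04,
       -2.46737814e-04,  6.23858581e-05]), 'effort': array([ 4.53233242e-04, -4.43401587e+01,  2.62438560e+01,  1.55208888e-02,
       -6.21979575e-05, -1.25434835e-05]), 'ee_pos': array([ 0.24782618, -0.49034932,  0.23051174]), 'eef_rot': array([-3.05437850e+00, -7.27747753e-01,  2.42481441e-04]), 'force': array([-0.59290039, -0.92999557, -0.3136408 ]), 'wrist_torque': array([ 0.00199074, -0.03784439, -0.0548236 ]), 'grip_width': 0.08563694327415446}
0.0187
scene [[500.2722671    0.         307.35595362]
 [  0.         500.2722671  200.83784987]
 [  0.           0.           1.        ]] [[ 0.02226668  0.99957273 -0.01893532]
 [ 0.7208719  -0.02917573 -0.69245396]
 [-0.69271054  0.00176871 -0.72121354]] [ 0.02034836 -0.34485029  1.78152007]
top [[480.59666608   0.         314.73159511]
 [  0.         480.59666608 204.5761148 ]
 [  0.           0.           1.        ]] [[-0.01110856 -0.99988965 -0.00986347]
 [-0.98984092  0.01239412 -0.14163807]
 [ 0.14174469  0.00818987 -0.98986937]] [0.01110462 0.56980869 1.58902676]
```

View pics/scene0.png

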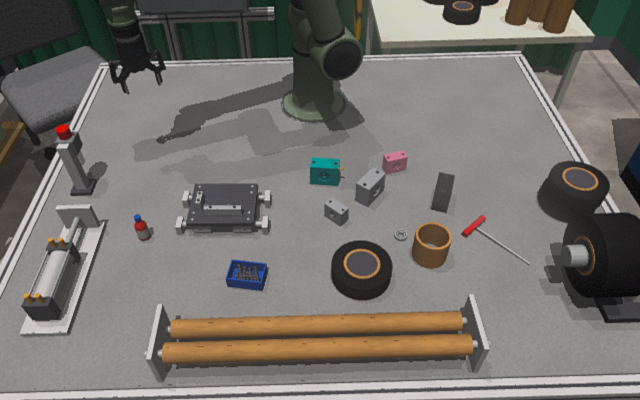

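View pics/top0.png

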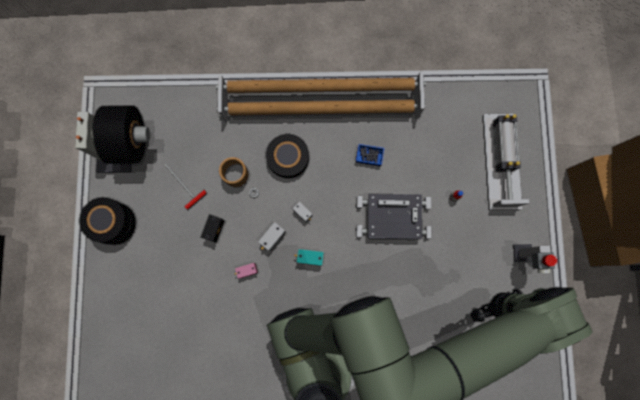

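Run:
```python
import cv2,numpy as np
s=cv2.imread("pics/scene0.png");t=cv2.imread("pics/top0.png")
a=cv2.resize(s[150:230,300:410],None,fx=7,fy=7,interpolation=cv2.INTER_CUBIC)
b=cv2.resize(t[195:285,200:330],None,fx=6,fy=6,interpolation=cv2.INTER_CUBIC)
c=cv2.resize(s[170:245,165:285],None,fx=6.5,fy=6.5,interpolation=cv2.INTER_CUBIC)
d=cv2.resize(t[180:255,345:445],None,fx=7.5,fy=7.5,interpolation=cv2.INTER_CUBIC)
for n,i in zip("abcd",(a,b,c,d)): cv2.imwrite(f"pics/crop_{n}.png",i); print(i.shape)
```

```text
(560, 770, 3)
(540, 780, 3)
(488, 780, 3)
(562, 750, 3)
```

View pics/crop_a.png

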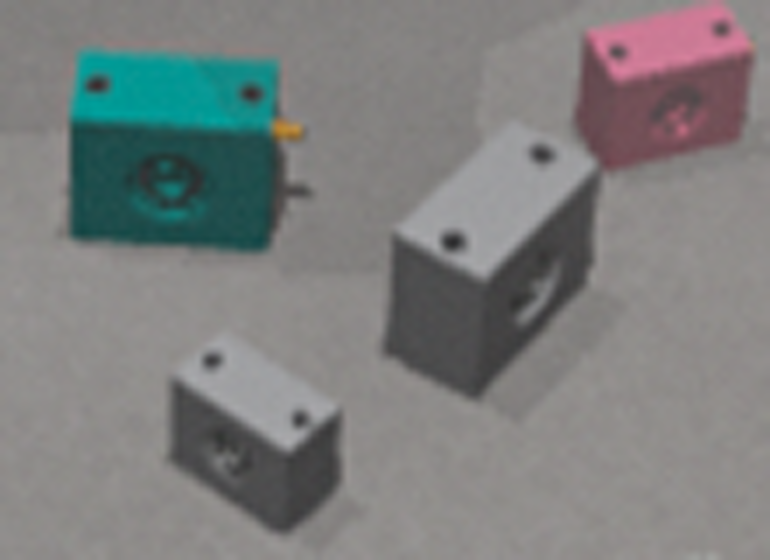

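View pics/crop_b.png

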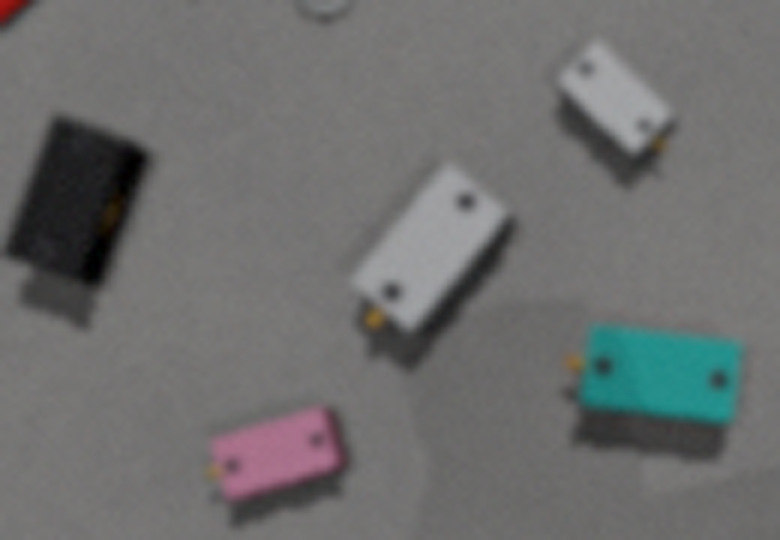

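View pics/crop_c.png

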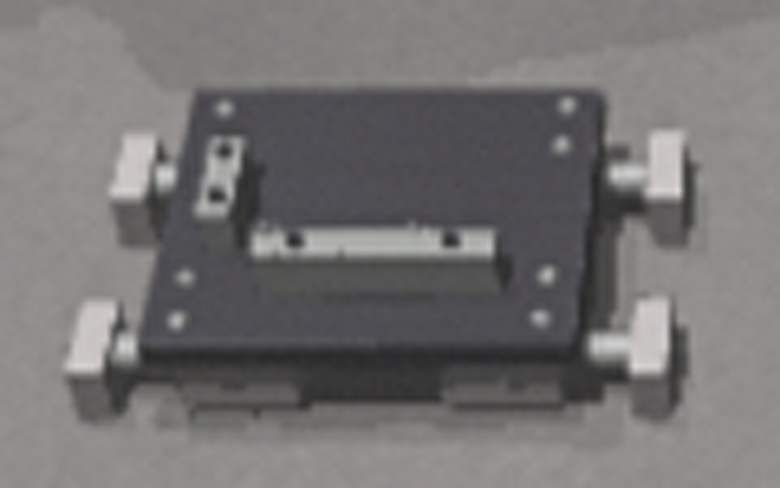

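View pics/crop_d.png

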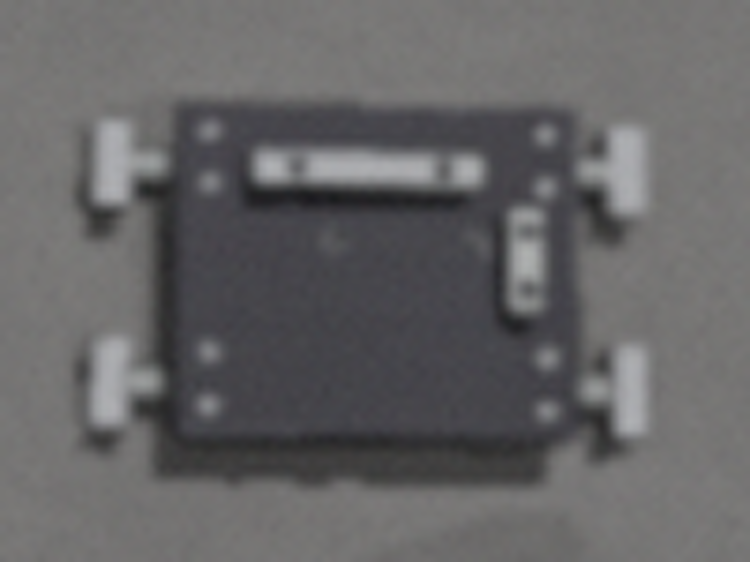

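```bash
cat > fit.py <<'E'
import numpy as np
from scipy.optimize import least_squares
C={n:dict(np.load(f"{n}0.npz")) for n in("scene","top")}
def proj(c,P):
    X=np.atleast_2d(P)@c["R"].T+c["t"]; u=X@c["intrinsics"].T; return u[:,:2]/u[:,2:]
def back(c,uv,z):
    K=c["intrinsics"];d=c["R"].T@np.linalg.solve(K,[uv[0],uv[1],1]);o=-c["R"].T@c["t"]
    return o+d*(z-o[2])/d[2]
def un(p,f,off): return (np.array(p,float)+.5)/f-.5+np.array(off)
def fit(obs,x0,nfree=0,cams=("scene","top")):
    # obs: list (cam, uv, localfn(p)->3)
    def res(p):
        c,s=np.cos(p[2]),np.sin(p[2]);out=[]
        for cam,uv,fn in obs:
            if cam not in cams: continue
            l=np.array(fn(p)); w=[p[0]+c*l[0]-s*l[1],p[1]+s*l[0]+c*l[1],l[2]]
            out.append(proj(C[cam],w)[0]-uv)
        return np.concatenate(out)
    r=least_squares(res,x0,loss="soft_l1"); return r.x,res(r.x).reshape(-1,2)
E
cat > f1.py <<'E'
from fit import *
np.set_printoptions(precision=4,suppress=True)
T=lambda p:un(p,6,(200,195)); S=lambda p:un(p,7,(300,150))
k=lambda a,b,z:(lambda p:(a,b,z))
X,Y=.022,.042
B=[("top",T((353,283)),k(X,Y,.07)),("top",T((412,332)),k(-X,Y,.07)),("top",T((450,163)),k(X,-Y,.07)),("top",T((513,212)),k(-X,-Y,.07)),
("top",T((466,201)),k(0,-.032,.07)),("top",T((392,291)),k(0,.032,.07)),
("scene",S((600,172)),k(X,Y,.07)),("scene",S((517,122)),k(-X,Y,.07)),("scene",S((487,278)),k(X,-Y,.07)),("scene",S((393,233)),k(-X,-Y,.07)),
("scene",S((542,153)),k(0,.032,.07)),("scene",S((453,241)),k(0,-.032,.07)),
("scene",S((388,352)),k(-X,-Y,0)),("scene",S((477,397)),k(X,-Y,0))]
T=lambda p:un(p,7.5,(345,180)); S=lambda p:un(p,6.5,(165,170))
G=[("top",T((177,102)),k(.075,.09,.055)),("top",T((575,108)),k(.075,-.09,.055)),("top",T((175,437)),k(-.075,.09,.055)),
("scene",S((195,88)),k(-.075,-.09,.055)),("scene",S((603,92)),k(-.075,.09,.055)),("scene",S((577,352)),k(.075,.09,.055)),("scene",S((140,348)),k(.075,-.09,.055))]
b=lambda a,y:(lambda p:(a,p[3]+y,.08)); s=lambda x,a:(lambda p:(p[4]+x,a,.08))
G+=[("top",T((248,148)),b(.049,.05)),("top",T((484,153)),b(.049,-.05)),("top",T((483,190)),b(.035,-.05)),("top",T((248,187)),b(.035,.05)),
("scene",S((252,230)),b(.035,-.05)),("scene",S((496,230)),b(.035,.05)),("scene",S((496,257)),b(.049,.05)),("scene",S((252,257)),b(.049,-.05)),
("top",T((510,207)),s(.0225,-.055)),("top",T((546,208)),s(.0225,-.069)),("top",T((542,318)),s(-.0225,-.069)),("top",T((505,315)),s(-.0225,-.055)),
("scene",S((207,138)),s(-.0225,-.069)),("scene",S((245,138)),s(-.0225,-.055)),("scene",S((232,216)),s(.0225,-.055)),("scene",S((195,216)),s(.0225,-.069))]
for cams in (("scene",),("top",),("scene","top")):
    p,r=fit(B,[.5,0.1,.87],cams=cams);print(cams,"block",p,np.degrees(p[2]),"rms",np.sqrt((r**2).mean()))
    g,r=fit(G,[.5,-.2,0,0.01,0],cams=cams);print("  carr",g,np.degrees(g[2]),"rms",np.sqrt((r**2).mean()))
    if len(cams)==2: print(r)
c,s_=np.cos(g[2]),np.sin(g[2]);R=np.array([[c,-s_],[s_,c]])
cor=g[:2]+R@[.035,-.055];print("corner",cor,"seated",cor+R@[-.022,.042],"pre",cor+R@[-.032,.052])
print("nipple back",back(C["top"],un((374,319),6,(200,195)),.05), "pred",p[:2]+.054*np.array([-np.sin(p[2]),np.cos(p[2])]))
E
python3 f1.py
```

```text
('scene',) block [0.4617 0.1504 0.8614] 49.35599326024917 rms 0.40929060193291966
  carr [ 0.5263 -0.264  -0.0313  0.0071  0.0024] -1.793255975880209 rms 0.42918029198199387
('top',) block [0.4636 0.1482 0.8792] 50.376634411219584 rms 0.24050330589559069
  carr [ 0.5268 -0.2628 -0.0301  0.0083  0.0023] -1.7221479176138301 rms 0.433891690214367
('scene', 'top') block [0.4628 0.1495 0.8703] 49.86175980228259 rms 0.45963540342259074
  carr [ 0.5266 -0.2635 -0.0305  0.0075  0.0023] -1.7496219684376175 rms 0.47615044582444005
[[-0.0994  0.0275]
 [ 0.4091  0.166 ]
 [-0.001  -0.1285]
 [ 0.2553  0.5497]
 [ 0.3104 -0.5591]
 [-0.0603 -1.0244]
 [-0.5619  0.0191]
 [ 1.0089  0.5714]
 [-0.1641  0.4405]
 [ 0.0044 -0.3011]
 [ 1.0062 -0.4409]
 [ 0.7289  0.6008]
 [ 0.5558  0.3393]
 [ 0.0293  0.0357]
 [-0.0701  0.2935]
 [ 0.2146  0.5567]
 [-0.3304  0.4994]
 [ 0.3492 -0.5946]
 [ 1.0104 -0.2724]
 [ 1.0984  0.193 ]
 [ 0.3282  0.1546]
 [-0.2419  0.0233]
 [ 0.2571  0.0602]]
corner [ 0.5599 -0.3195] seated [ 0.5392 -0.2769] pre [ 0.5295 -0.2666]
nipple back [0.4254 0.1819 0.05  ] pred [0.4215 0.1843]
```

```bash
cat > plan.py <<'E'
import numpy as np, sys
from scipy.spatial.transform import Rotation as R
from bench import r
np.set_printoptions(precision=4,suppress=True)
def yaw(Rm): return np.degrees(np.arctan2(Rm[1,1],Rm[0,1]))
def plan(pos,yawd,n=None,dyaw=None,step=38,turn=0.118):
    s=r.state();p=s["ee_pos"];Rm=R.from_rotvec(s["eef_rot"])
    y=np.radians(yawd); yy=np.array([np.cos(y),np.sin(y),0]);z=np.array([0,0,-1.]);
    Rt=R.from_matrix(np.c_[np.cross(yy,z),yy,z])
    d=np.array(pos)-p; rv=(Rm.inv()*Rt).as_rotvec()
    if n is None: n=int(max(np.ceil(np.linalg.norm(d)*1000/step),np.ceil(np.linalg.norm(rv)/turn),1))
    print("t",s["time"],"pos",p,"yaw",yaw(Rm.as_matrix()),"tilt z",Rm.as_matrix()[:,2],"F",s["force"],"T",s["wrist_torque"],"w",s["grip_width"])
    print("dpos mm",d*1000,"rv",rv,"n",n)
    for i in range(n):
        Ri=Rm*R.from_rotvec(rv*i/n); t=Ri.inv().apply(d/n)*1000
        print([round(v,1) for v in t]+[round(v,3) for v in rv/n])
if __name__=="__main__":
    a=[float(v) for v in sys.argv[1:]]
    plan(a[:3],a[3],int(a[4]) if len(a)>4 else None)
E
python3 plan.py .463 .149 .14 49.9
```

```text
t 0.1 pos [ 0.2478 -0.4904  0.2306] yaw -63.19780820566969 tilt z [-0.0005  0.0015 -1.    ] F [-0.2463  0.2909 -0.1343] T [-0.0115  0.0182  0.005 ] w 0.08541556658337214
dpos mm [215.1715 639.4129 -90.5702] rv [-0.0008 -0.0017 -1.9739] n 18
[np.float64(26.7), np.float64(-26.3), np.float64(5.1), np.float64(-0.0), np.float64(-0.0), np.float64(-0.11)]
[np.float64(29.4), np.float64(-23.2), np.float64(5.1), np.float64(-0.0), np.float64(-0.0), np.float64(-0.11)]
[np.float64(31.8), np.float64(-19.9), np.float64(5.1), np.float64(-0.0), np.float64(-0.0), np.float64(-0.11)]
[np.float64(33.8), np.float64(-16.3), np.float64(5.1), np.float64(-0.0), np.float64(-0.0), np.float64(-0.11)]
[np.float64(35.3), np.float64(-12.5), np.float64(5.1), np.float64(-0.0), np.float64(-0.0), np.float64(-0.11)]
[np.float64(36.5), np.float64(-8.5), np.float64(5.1), np.float64(-0.0), np.float64(-0.0), np.float64(-0.11)]
[np.float64(37.2), np.float64(-4.5), np.float64(5.1), np.float64(-0.0), np.float64(-0.0), np.float64(-0.11)]
[np.float64(37.5), np.float64(-0.4), np.float64(5.1), np.float64(-0.0), np.float64(-0.0), n
[... 405 characters left out ...]
64(-0.0), np.float64(-0.0), np.float64(-0.11)]
[np.float64(32.2), np.float64(19.2), np.float64(5.0), np.float64(-0.0), np.float64(-0.0), np.float64(-0.11)]
[np.float64(29.9), np.float64(22.6), np.float64(5.0), np.float64(-0.0), np.float64(-0.0), np.float64(-0.11)]
[np.float64(27.2), np.float64(25.7), np.float64(5.0), np.float64(-0.0), np.float64(-0.0), np.float64(-0.11)]
[np.float64(24.3), np.float64(28.6), np.float64(5.0), np.float64(-0.0), np.float64(-0.0), np.float64(-0.11)]
[np.float64(21.0), np.float64(31.0), np.float64(5.0), np.float64(-0.0), np.float64(-0.0), np.float64(-0.11)]
[np.float64(17.5), np.float64(33.2), np.float64(5.0), np.float64(-0.0), np.float64(-0.0), np.float64(-0.11)]
```

Possible mix-ups, with scene-camera pixels:
- small grey block (336,211)
- turquoise block (325,170)
- pink block (395,161)
- black idler (443,191)
- large grey block (370,186), whose nipple is at top-camera pixel (262,248)

The description points to the large grey block, and the crop confirms it.

>>> step_arm(steps=[[27,-26,3,0,0,-0.11],[29,-23,3,0,0,-0.11],[32,-20,3,0,0,-0.11],[34,-16,3,0,0,-0.11],[35,-12,3,0,0,-0.11],[36,-8,3,0,0,-0.11],[37,-4,3,0,0,-0.11],[37,0,3,0,0,-0.11],[37,4,3,0,0,-0.11],[37,8,3,0,0,-0.11]], fingers=1)

```text
time: 0.93
ee_pos: [0.363, -0.1274, 0.1957]
eef_rot: [-2.182, -2.257, 0.0]
force: [0.6, -0.1, -0.1]
grip_width: 0.0853
```

```bash
sed -i 's/print(\[round(v,1) for v in t\]+\[round(v,3) for v in rv\/n\])/print([float(round(v,1)) for v in t]+[float(round(v,3)) for v in rv\/n])/' plan.py; python3 plan.py .463 .149 .13 49.9
```

```text
t 0.9333 pos [ 0.363  -0.1274  0.1957] yaw 1.9425046250050897 tilt z [-0.0018  0.0013 -1.    ] F [ 0.6424 -0.126  -0.1072] T [-0.0447 -0.0715  0.0228] w 0.08533222893347284
dpos mm [ 99.9555 276.4343 -65.7187] rv [-0.0011 -0.002  -0.837 ] n 8
[34.1, 13.7, 8.2, -0.0, -0.0, -0.105]
[32.5, 17.2, 8.2, -0.0, -0.0, -0.105]
[30.5, 20.5, 8.2, -0.0, -0.0, -0.105]
[28.2, 23.5, 8.2, -0.0, -0.0, -0.105]
[25.6, 26.3, 8.2, -0.0, -0.0, -0.105]
[22.7, 28.9, 8.2, -0.0, -0.0, -0.105]
[19.6, 31.1, 8.2, -0.0, -0.0, -0.105]
[16.2, 33.0, 8.2, -0.0, -0.0, -0.105]
```

>>> step_arm(steps=[[34,14,8,0,0,-0.105],[32.5,17,8,0,0,-0.105],[30.5,20.5,8,0,0,-0.105],[28,23.5,8,0,0,-0.105],[25.5,26,8,0,0,-0.105],[22.5,29,8,0,0,-0.105],[19.5,31,8,0,0,-0.105],[16,33,8,0,0,-0.105],[0,0,0,0,0,0]])

```text
time: 1.68
ee_pos: [0.4593, 0.1709, 0.1281]
eef_rot: [0.992, 2.981, 0.003]
force: [0.1, 0.2, 0.2]
grip_width: 0.0855
```

```bash
python3 plan.py .4628 .149 .032 49.9
```

```text
t 1.6833 pos [0.4593 0.1709 0.1281] yaw 53.18423195605663 tilt z [ 0.0009  0.002  -1.    ] F [0.1025 0.1629 0.2245] T [0.0225 0.0022 0.0065] w 0.08548902142013802
dpos mm [  3.4543 -21.8651 -96.0614] rv [ 0.0021 -0.0005  0.0573] n 3
[-5.3, -5.2, 32.0, 0.001, -0.0, 0.019]
[-5.4, -5.1, 32.0, 0.001, -0.0, 0.019]
[-5.5, -5.0, 32.0, 0.001, -0.0, 0.019]
```

>>> step_arm(steps=[[-8,-8,0,0.001,0,0.03],[-6,-6,0,0.001,0,0.02],[0,0,0,0,0,0],[0,0,0,0,0,0]])

```text
time: 2.02
ee_pos: [0.4603, 0.1499, 0.1264]
eef_rot: [-1.069, -2.95, 0.005]
force: [-0.0, 0.2, -0.3]
grip_width: 0.0849
```

```bash
python3 plan.py .4628 .149 .032 49.9
python3 - <<'E'
from bench import r
import cv2
f=r.read_camera("scene")["frame"][:,:,::-1]
cv2.imwrite("pics/s1.png",cv2.resize(f[90:230,290:430],None,fx=4,fy=4,interpolation=cv2.INTER_CUBIC))
E
```

```text
t 2.0167 pos [0.4603 0.1499 0.1264] yaw 50.157975769006036 tilt z [-0.0047 -0.0015 -1.    ] F [-0.0127  0.1508 -0.2987] T [-0.0452 -0.0011  0.0264] w 0.08491913392875619
dpos mm [  2.5427  -0.9338 -94.3689] rv [-0.0041 -0.0027  0.0045] n 3
[-0.9, 0.4, 31.5, -0.001, -0.001, 0.001]
[-0.9, 0.4, 31.5, -0.001, -0.001, 0.001]
[-0.9, 0.4, 31.5, -0.001, -0.001, 0.001]
```

View pics/s1.png

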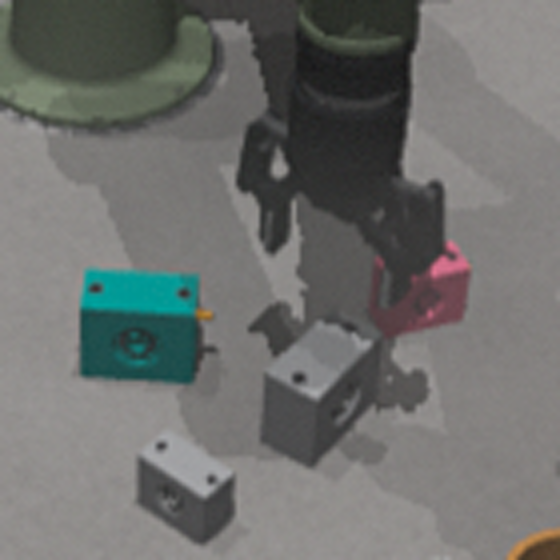

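The open fingers straddle the block: tips are at (275,240) and (395,290) in the crop, block top at (320,365). Going down.

>>> step_arm(steps=[[-2,1,16,-0.002,-0.001,0.002],[-1,0,20,-0.002,-0.001,0.002],[0,0,20,0,0,0],[0,0,16,0,0,0],[0,0,12,0,0,0],[0,0,4,0,0,0],[0,0,0,0,0,0]])

```text
time: 2.65
ee_pos: [0.4665, 0.1417, 0.0394]
eef_rot: [1.097, 2.936, 0.006]
force: [0.4, 0.6, 0.5]
grip_width: 0.0853
```

```bash
python3 plan.py .4628 .149 .032 49.9
```

```text
t 2.65 pos [0.4665 0.1417 0.0394] yaw 49.01903436684059 tilt z [ 0.0078  0.0015 -1.    ] F [0.3841 0.6236 0.5069] T [-0.0028  0.0553 -0.0355] w 0.08534345202121102
dpos mm [-3.6684  7.3251 -7.3976] rv [ 0.0062  0.005  -0.0154] n 1
[7.6, 3.1, 7.4, 0.006, 0.005, -0.015]
```

>>> step_arm(steps=[[4,2,3,0.003,0.003,-0.008],[3,1,3,0.003,0.002,-0.006],[0,0,1,0,0,0],[0,0,0,0,0,0]])

```text
time: 2.98
ee_pos: [0.4645, 0.1484, 0.0343]
eef_rot: [1.08, 2.948, 0.003]
force: [0.7, 0.5, -0.4]
grip_width: 0.0856
```

```bash
python3 plan.py .4628 .149 .032 49.9;  python3 - <<'E'
from bench import r
import cv2
f=r.read_camera("scene")["frame"][:,:,::-1]
cv2.imwrite("pics/s2.png",cv2.resize(f[120:230,310:430],None,fx=5,fy=5,interpolation=cv2.INTER_CUBIC))
E
```

```text
t 2.9833 pos [0.4645 0.1484 0.0343] yaw 49.7599173581757 tilt z [ 0.0026  0.0008 -1.    ] F [ 0.7485  0.5497 -0.4431] T [-0.0374 -0.0346  0.029 ] w 0.0855691361023538
dpos mm [-1.6873  0.6452 -2.2586] rv [ 0.0023  0.0015 -0.0024] n 1
[1.7, -0.6, 2.3, 0.002, 0.001, -0.002]
```

View pics/s2.png

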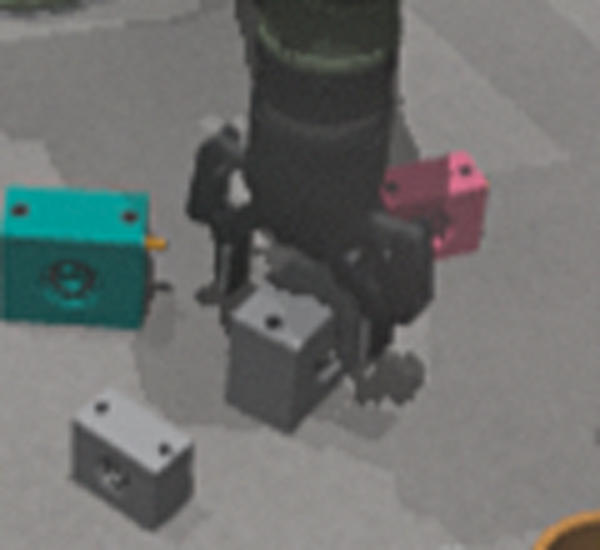

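The fingers stand either side of the large grey block, near its middle. Small correction, then close.

>>> step_arm(steps=[[2,-1,3,0.002,0.001,-0.002],[0,0,1,0,0,0],[0,0,0,0,0,0]])

```text
time: 3.28
ee_pos: [0.463, 0.1494, 0.031]
eef_rot: [1.076, 2.949, 0.002]
force: [-0.7, 0.2, 0.5]
grip_width: 0.0854
```

>>> step_arm(steps=[[0,0,0,0,0,0],[0,0,0,0,0,0],[0,0,0,0,0,0],[0,0,0,0,0,0],[0,0,0,0,0,0],[0,0,0,0,0,0],[0,0,0,0,0,0],[0,0,0,0,0,0]], fingers=0)

```text
time: 3.95
ee_pos: [0.4632, 0.1496, 0.0312]
eef_rot: [1.075, 2.949, 0.002]
force: [-0.4, 0.4, 0.3]
grip_width: 0.043
```

```bash
python3 plan.py .4628 .149 .130 49.9
```

```text
t 3.95 pos [0.4632 0.1496 0.0312] yaw 49.931200229904995 tilt z [ 0.003   0.0005 -1.    ] F [-0.3797  0.3678  0.2643] T [-0.0076  0.1008 -0.0534] w 0.04298451671655943
dpos mm [-0.4167 -0.6367 98.7646] rv [0.0023 0.0019 0.0005] n 3
[-0.1, -0.2, -32.9, 0.001, 0.001, 0.0]
[-0.1, -0.2, -32.9, 0.001, 0.001, 0.0]
[-0.1, -0.2, -32.9, 0.001, 0.001, 0.0]
```

>>> step_arm(steps=[[0,0,-5,0,0,0],[0,0,-10,0,0,0],[0,0,-15,0,0,0],[0,0,-20,0,0,0],[0,0,-20,0,0,0],[0,0,-20,0,0,0],[0,0,-10,0,0,0],[0,0,-5,0,0,0],[0,0,0,0,0,0]])

```text
time: 4.7
ee_pos: [0.4548, 0.1479, 0.1396]
eef_rot: [-1.073, -2.94, 0.012]
force: [0.8, -0.2, -6.1]
grip_width: 0.0433
```

```bash
python3 - <<'E'
from bench import r
import cv2
for n,(a,b,c,d) in {"scene":(90,230,290,430),"top":(190,300,220,340)}.items():
    f=r.read_camera(n)["frame"][:,:,::-1]
    cv2.imwrite(f"pics/l_{n}.png",cv2.resize(f[a:b,c:d],None,fx=4,fy=4,interpolation=cv2.INTER_CUBIC))
E
python3 plan.py .5295 -.2666 .19 -1.75
```

```text
t 4.8 pos [0.4541 0.1477 0.1383] yaw 49.9124722115885 tilt z [-0.0155 -0.0032 -0.9999] F [-0.5448  0.7915 -6.7546] T [-0.0232  0.0207 -0.0263] w 0.04376168792108403
dpos mm [  75.3929 -414.3458   51.7407] rv [-0.016  -0.0035  0.9016] n 12
[-27.0, -22.4, -4.3, -0.001, -0.0, 0.075]
[-28.6, -20.3, -4.3, -0.001, -0.0, 0.075]
[-30.1, -18.1, -4.3, -0.001, -0.0, 0.075]
[-31.3, -15.8, -4.3, -0.001, -0.0, 0.075]
[-32.4, -13.4, -4.4, -0.001, -0.0, 0.075]
[-33.3, -10.9, -4.4, -0.001, -0.0, 0.075]
[-34.1, -8.4, -4.4, -0.001, -0.0, 0.075]
[-34.6, -5.8, -4.4, -0.001, -0.0, 0.075]
[-34.9, -3.2, -4.4, -0.001, -0.0, 0.075]
[-35.1, -0.5, -4.4, -0.001, -0.0, 0.075]
[-35.0, 2.1, -4.3, -0.001, -0.0, 0.075]
[-34.8, 4.7, -4.3, -0.001, -0.0, 0.075]
```

View pics/l_scene.png

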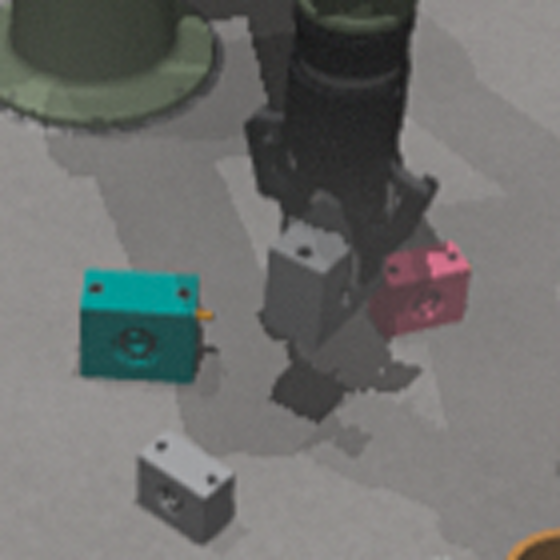

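>>> step_arm(steps=[[-8,-7,-4,-0.004,0,0.025],[-16,-13,-5,-0.003,0,0.045],[-22,-16,-5,-0.003,0,0.06],[-23,-15,-4,-0.003,0,0.06],[-24,-14,-3,-0.002,0,0.06],[-25,-12,-3,0,0,0.06],[-26,-10,-3,0,0,0.06],[-26,-9,-3,0,0,0.06],[-27,-7,-2,0,0,0.06],[-27,-5,-2,0,0,0.06]])

```text
time: 5.63
ee_pos: [0.4866, -0.111, 0.1617]
eef_rot: [-1.853, -2.504, 0.012]
force: [0.2, -0.5, -6.6]
grip_width: 0.0433
```

```bash
python3 plan.py .5295 -.2666 .15 -1.75 9
```

```text
t 5.6333 pos [ 0.4866 -0.111   0.1617] yaw 17.00586943210251 tilt z [-0.0258  0.0099 -0.9996] F [ 0.2046 -0.4714 -6.5874] T [ 0.0137 -0.1112 -0.0194] w 0.04331334604531117
dpos mm [  42.9263 -155.6241  -11.7227] rv [-0.0244 -0.0133  0.3271] n 9
[-18.0, -0.5, 1.0, -0.003, -0.001, 0.036]
[-18.0, 0.2, 1.0, -0.003, -0.001, 0.036]
[-17.9, 0.8, 1.1, -0.003, -0.001, 0.036]
[-17.9, 1.5, 1.1, -0.003, -0.001, 0.036]
[-17.8, 2.1, 1.1, -0.003, -0.001, 0.036]
[-17.7, 2.8, 1.2, -0.003, -0.001, 0.036]
[-17.6, 3.4, 1.2, -0.003, -0.001, 0.036]
[-17.5, 4.0, 1.2, -0.003, -0.001, 0.036]
[-17.3, 4.7, 1.3, -0.003, -0.001, 0.036]
```

>>> step_arm(steps=[[-20,0,0,-0.004,-0.003,0.045],[-20,0,0,-0.004,-0.003,0.045],[-19,1,0,-0.004,-0.002,0.045],[-18,1,0,-0.004,-0.002,0.04],[-15,1,0,-0.004,-0.001,0.035],[-12,1,0,-0.004,-0.001,0.025],[-8,1,0,-0.003,0,0.015],[-4,1,0,0,0,0.01],[0,0,0,0,0,0]])

```text
time: 6.38
ee_pos: [0.5053, -0.2396, 0.1517]
eef_rot: [-2.211, -2.216, 0.006]
force: [-0.0, 0.0, -6.5]
grip_width: 0.0435
```

```bash
python3 plan.py .5295 -.2666 .15 -1.75 3
```

```text
t 6.3833 pos [ 0.5053 -0.2396  0.1517] yaw 0.143100767982904 tilt z [-0.0106  0.0051 -0.9999] F [-0.0073  0.0339 -6.4974] T [ 0.0068 -0.0134  0.0073] w 0.04350332053580159
dpos mm [ 24.1691 -26.9563  -1.6588] rv [-0.0107 -0.005   0.033 ] n 3
[-9.0, 8.0, 0.4, -0.004, -0.002, 0.011]
[-8.9, 8.1, 0.5, -0.004, -0.002, 0.011]
[-8.8, 8.2, 0.5, -0.004, -0.002, 0.011]
```

>>> step_arm(steps=[[-8,8,0,-0.003,-0.002,0.01],[-8,8,0,-0.003,-0.002,0.01],[-7,6,0,-0.003,-0.001,0.01],[-3,2,0,-0.002,0,0.003],[0,0,0,0,0,0],[0,0,0,0,0,0]])

```text
time: 6.88
ee_pos: [0.5293, -0.2636, 0.1501]
eef_rot: [-2.25, -2.186, -0.002]
force: [1.1, -0.6, -6.5]
grip_width: 0.0435
```

```bash
python3 plan.py .5295 -.2666 .15 -1.75 1
```

```text
t 6.8833 pos [ 0.5293 -0.2636  0.1501] yaw -1.6472635724122535 tilt z [-0.0025  0.004  -1.    ] F [ 1.1199 -0.5884 -6.4907] T [ 0.0413 -0.0425  0.0076] w 0.04347000813430077
dpos mm [ 0.1544 -2.9973 -0.0631] rv [-0.0026 -0.0039  0.0018] n 1
[-3.0, 0.2, 0.1, -0.003, -0.004, 0.002]
```

Now down towards about 12 mm above the plate (TCP z about 0.098).

>>> step_arm(steps=[[-2,0,6,-0.002,-0.002,0.001],[-1,0,9,-0.001,-0.002,0.001],[0,0,9,0,0,0],[0,0,9,0,0,0],[0,0,7,0,0,0],[0,0,4,0,0,0],[0,0,0,0,0,0],[0,0,0,0,0,0]])

```text
time: 7.55
ee_pos: [0.5269, -0.2642, 0.0995]
eef_rot: [-2.251, -2.186, 0.001]
force: [-0.0, 0.0, -5.7]
grip_width: 0.0434
```

```bash
python3 plan.py .5295 -.2666 .098 -1.75 1
python3 - <<'E'
from bench import r
import cv2
for n,(a,b,c,d) in {"scene":(140,250,160,290),"top":(170,270,340,450)}.items():
    f=r.read_camera(n)["frame"][:,:,::-1]
    cv2.imwrite(f"pics/p_{n}.png",cv2.resize(f[a:b,c:d],None,fx=5,fy=5,interpolation=cv2.INTER_CUBIC))
E
```

```text
t 7.55 pos [ 0.5269 -0.2642  0.0995] yaw -1.683675692220488 tilt z [-0.0034  0.0026 -1.    ] F [-0.01    0.0246 -5.6553] T [-0.0218 -0.0307  0.021 ] w 0.043358532624744296
dpos mm [ 2.6077 -2.4373 -1.5089] rv [-0.0035 -0.0025  0.0012] n 1
[-2.4, 2.7, 1.5, -0.003, -0.003, 0.001]
```

View pics/p_scene.png

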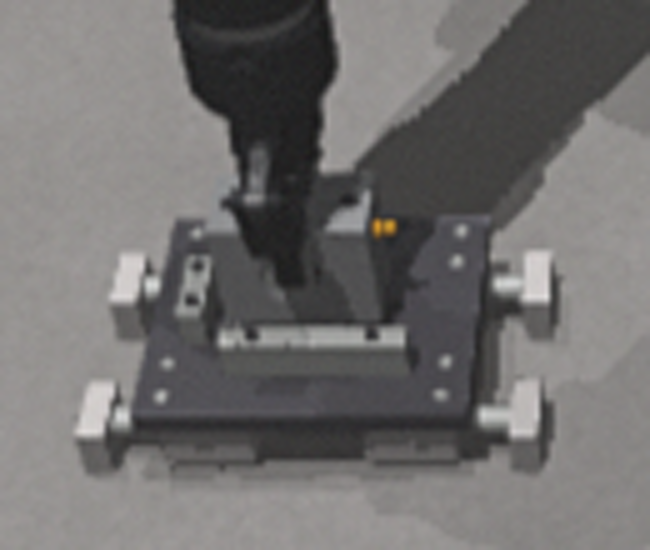

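View pics/p_top.png

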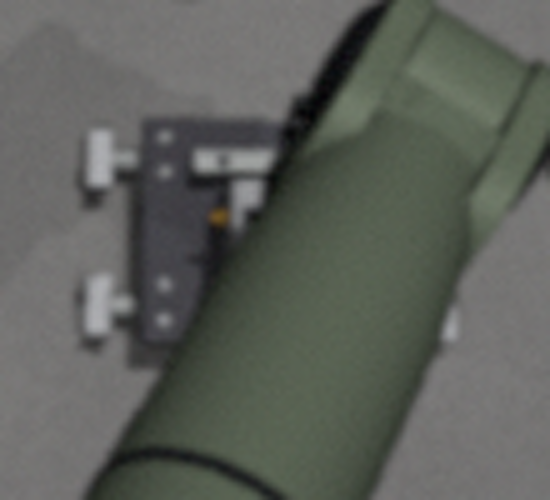

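Run:
```python
from fit import *
np.set_printoptions(precision=4,suppress=True)
c=C["scene"]
g=np.array([.5266,-.2635]);a=-.0305;R=np.array([[np.cos(a),-np.sin(a)],[np.sin(a),np.cos(a)]])
S=lambda p:un(p,5,(160,140))
for n,p,z in (("+x+y top",(365,233),.138),("-x+y top",(373,187),.138),("+x-y top",(206,232),.138),("nip tip",(397,227),.118)):
    w=back(c,S(p),z); print(n,w,"carriage",R.T@(w[:2]-g)*1000)
print("tcp in carr",R.T@(np.array([.5269,-.2642])-g)*1000,"pre target (3,-23)->")
w=back(C["top"],un((212,217),5,(340,170)),.118);print("top nip",R.T@(w[:2]-g)*1000)
```

```text
+x+y top [ 0.549  -0.2245  0.138 ] carriage [21.2354 39.6597]
-x+y top [ 0.5143 -0.2231  0.138 ] carriage [-13.5212  40.0173]
+x-y top [ 0.5448 -0.3078  0.138 ] carriage [ 19.5713 -43.6767]
nip tip [ 0.5246 -0.212   0.118 ] carriage [-3.5468 51.4424]
tcp in carr [ 0.3212 -0.6905] pre target (3,-23)->
top nip [ 0.5845 51.2737]
```

>>> step_arm(steps=[[-1,3,3,-0.003,-0.002,0.001],[0,1,3,-0.002,-0.001,0],[0,0,2,0,0,0],[0,0,1,0,0,0],[0,0,0,0,0,0]])

```text
time: 8.07
ee_pos: [0.5331, -0.2665, 0.0919]
eef_rot: [2.25, 2.183, 0.003]
force: [-0.7, -0.1, -5.4]
grip_width: 0.0433
```

```bash
python3 plan.py .530 -.2652 .0862 -1.75 1
```

```text
t 8.0667 pos [ 0.5331 -0.2665  0.0919] yaw -1.7445830628331358 tilt z [ 0.006  -0.0034 -1.    ] F [-0.7178 -0.1243 -5.4173] T [ 0.0351  0.007  -0.0227] w 0.043314325775307014
dpos mm [-3.0728  1.3451 -5.6899] rv [0.0061 0.0032 0.0001] n 1
[1.3, -3.1, 5.7, 0.006, 0.003, 0.0]
```

>>> step_arm(steps=[[0.5,-1.5,1,0.003,0.0015,0],[0.3,-0.8,1,0,0,0],[0,0,1,0,0,0],[0,0,0,0,0,0],[0,0,0,0,0,0]])

```text
time: 8.48
ee_pos: [0.5305, -0.2656, 0.0888]
eef_rot: [2.253, 2.185, 0.001]
force: [-0.2, -0.9, -6.1]
grip_width: 0.0433
```

```bash
python3 plan.py .530 -.2652 .0862 -1.75 1
```

```text
t 8.4833 pos [ 0.5305 -0.2656  0.0888] yaw -1.744984979765222 tilt z [ 0.0028 -0.0018 -1.    ] F [-0.24   -0.8571 -6.1047] T [ 0.0375 -0.0121 -0.0217] w 0.043281483018144225
dpos mm [-0.5428  0.4074 -2.5713] rv [0.0029 0.0017 0.0001] n 1
[0.4, -0.6, 2.6, 0.003, 0.002, 0.0]
```

>>> step_arm(steps=[[0.2,0,0.7,0.0015,0.001,0],[0,0,0.7,0,0,0],[0,0,0.4,0,0,0],[0,0,0,0,0,0]])

```text
time: 8.82
ee_pos: [0.5306, -0.2655, 0.0869]
eef_rot: [2.254, 2.186, 0.001]
force: [-0.5, -0.2, -6.6]
grip_width: 0.0436
```

```bash
python3 plan.py .530 -.2652 .0862 -1.75 1
```

```text
t 8.8167 pos [ 0.5306 -0.2655  0.0869] yaw -1.7519116371244345 tilt z [ 0.0014 -0.0007 -1.    ] F [-0.4775 -0.2176 -6.575 ] T [ 0.0378 -0.0098  0.0113] w 0.04355488910615924
dpos mm [-0.6426  0.2846 -0.7147] rv [ 0.0014  0.0007 -0.    ] n 1
[0.3, -0.7, 0.7, 0.001, 0.001, -0.0]
```

>>> step_arm(steps=[[0,0,0.6,0.0007,0.0004,0],[0,0,0.4,0,0,0],[0,0,0,0,0,0]])

```text
time: 9.07
ee_pos: [0.5309, -0.2657, 0.0864]
eef_rot: [2.254, 2.186, 0.0]
force: [0.4, 0.1, -6.1]
grip_width: 0.0434
```

>>> step_arm(steps=[[0,0,0.4,0,0,0],[0,0,0.2,0,0,0],[0,0,0,0,0,0]])

```text
time: 9.32
ee_pos: [0.5312, -0.2659, 0.0863]
eef_rot: [2.253, 2.186, 0.0]
force: [-1.3, 0.2, -6.0]
grip_width: 0.0431
```

>>> step_arm(steps=[[0,-0.3,0.8,0,0,0],[0,0,0.5,0,0,0],[0,0,0,0,0,0]])

```text
time: 9.57
ee_pos: [0.5314, -0.266, 0.0863]
eef_rot: [2.252, 2.185, 0.001]
force: [-0.3, 0.2, -6.0]
grip_width: 0.0436
```

```bash
python3 plan.py .530 -.2652 .0862 -1.75 1
```

```text
t 9.5667 pos [ 0.5314 -0.266   0.0863] yaw -1.7391983750286362 tilt z [ 0.0032 -0.0022 -1.    ] F [-0.2569  0.2304 -5.9938] T [-0.0112  0.0642  0.0286] w 0.04358369220824193
dpos mm [-1.3725  0.8218 -0.1201] rv [0.0033 0.0021 0.0002] n 1
[0.8, -1.4, 0.1, 0.003, 0.002, 0.0]
```

>>> step_arm(steps=[[0.2,-0.5,0.5,0.0015,0.001,0],[0,0,1,0,0,0]])

```text
time: 9.73
ee_pos: [0.5316, -0.2662, 0.0862]
eef_rot: [2.252, 2.185, 0.002]
force: [-4.4, 3.3, 10.9]
grip_width: 0.0437
```

>>> step_arm(steps=[[0,0,1.5,0,0,0],[0,0,1.5,0,0,0]])

```text
time: 9.9
ee_pos: [0.532, -0.2665, 0.0863]
eef_rot: [2.251, 2.183, 0.001]
force: [-3.2, 2.3, 10.1]
grip_width: 0.0432
```

```bash
python3 plan.py .530 -.2652 .0862 -1.75 1
python3 - <<'E'
from bench import r
import cv2
f=r.read_camera("scene")["frame"][:,:,::-1]
cv2.imwrite("pics/d_scene.png",cv2.resize(f[165:235,180:280],None,fx=7.5,fy=7.5,interpolation=cv2.INTER_CUBIC))
E
```

```text
t 9.9 pos [ 0.532  -0.2665  0.0863] yaw -1.73579400314585 tilt z [ 0.0046 -0.0036 -1.    ] F [-3.2123  2.3024 10.0952] T [ 0.7104  1.1341 -0.0208] w 0.043191477531030135
dpos mm [-1.9706  1.3406 -0.0578] rv [0.0047 0.0035 0.0002] n 1
[1.3, -2.0, 0.0, 0.005, 0.004, 0.0]
```

View pics/d_scene.png

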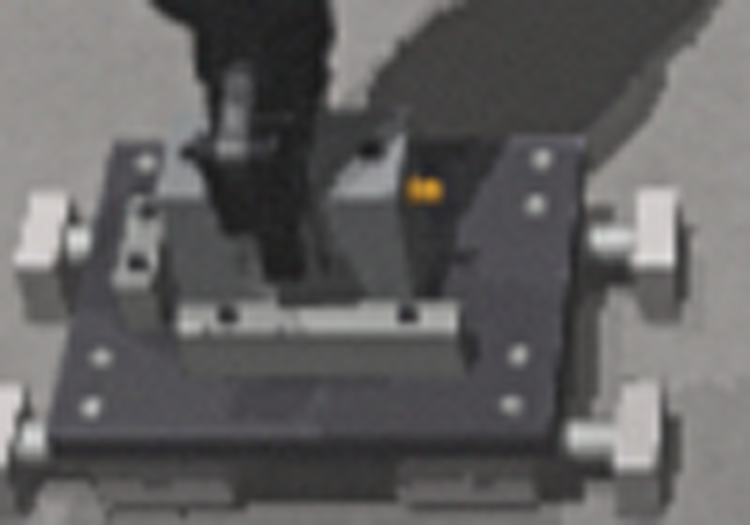

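The block is on the plate: fz went from -6 to +10 N at TCP z 0.0862. I'll ease off, level it and move back to about 10 mm short of both ledges.

>>> step_arm(steps=[[0.7,-1.5,0.2,0.003,0.002,0],[0.5,-1,0.3,0.001,0.001,0],[0,0,0.6,0,0,0]])

```text
time: 10.2
ee_pos: [0.5301, -0.2657, 0.0862]
eef_rot: [2.253, 2.186, 0.001]
force: [-3.4, 2.2, 9.4]
grip_width: 0.0432
```

```bash
python3 plan.py .530 -.2652 .0862 -1.75 1
```

```text
t 10.2 pos [ 0.5301 -0.2657  0.0862] yaw -1.7343551844889662 tilt z [ 0.0024 -0.0017 -1.    ] F [-3.3637  2.2261  9.4353] T [ 0.4919  0.9291 -0.0783] w 0.043241141111303956
dpos mm [-0.1133  0.5014 -0.0358] rv [0.0025 0.0016 0.0003] n 1
[0.5, -0.1, 0.0, 0.002, 0.002, 0.0]
```

>>> step_arm(steps=[[0.2,0,0,0.002,0.0015,0],[0,0,0.2,0,0,0],[0,0,0.2,0,0,0]])

```text
time: 10.45
ee_pos: [0.5302, -0.2657, 0.0862]
eef_rot: [2.254, 2.187, -0.0]
force: [-1.1, 1.8, 4.0]
grip_width: 0.0435
```

```bash
python3 plan.py .530 -.2652 .0862 -1.75 1
python3 - <<'E'
from bench import r
import cv2
f=r.read_camera("scene")["frame"][:,:,::-1]
cv2.imwrite("pics/e_scene.png",cv2.resize(f[165:235,180:280],None,fx=7.5,fy=7.5,interpolation=cv2.INTER_CUBIC))
E
```

```text
t 10.45 pos [ 0.5302 -0.2657  0.0862] yaw -1.7360252363012754 tilt z [ 0.0005 -0.0005 -1.    ] F [-1.078   1.7617  4.0474] T [ 0.146   0.3747 -0.0288] w 0.04352659248038291
dpos mm [-0.1996  0.4803 -0.0333] rv [0.0005 0.0005 0.0002] n 1
[0.5, -0.2, 0.0, 0.001, 0.001, 0.0]
```

View pics/e_scene.png

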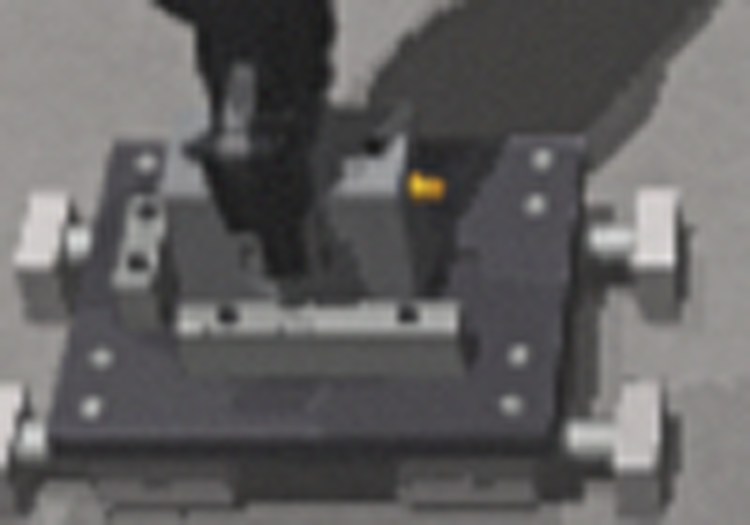

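>>> step_arm(steps=[[-1,1,0.1,0.0002,0.0002,0],[-1,1,0.1,0,0,0],[-1,1,0.1,0,0,0],[-1,1,0.1,0,0,0],[-1,1,0.1,0,0,0],[0,0,0.1,0,0,0]])

```text
time: 11.0
ee_pos: [0.536, -0.2714, 0.0862]
eef_rot: [2.254, 2.187, 0.001]
force: [-1.7, 2.2, 4.5]
grip_width: 0.0433
```

```bash
python3 plan.py .539 -.2755 .0862 -1.75 1
```

```text
t 11.0 pos [ 0.536  -0.2714  0.0862] yaw -1.7257915116263602 tilt z [ 0.0012 -0.0007 -1.    ] F [-1.6939  2.1711  4.468 ] T [ 0.1651  0.4101 -0.0104] w 0.04334496846316417
dpos mm [ 3.0463 -4.0918 -0.0437] rv [0.0012 0.0007 0.0004] n 1
[-4.0, 3.2, 0.1, 0.001, 0.001, 0.0]
```

>>> step_arm(steps=[[-0.7,0.6,0.1,0.001,0.0005,0],[-0.7,0.6,0,0,0,0],[-0.6,0.5,0.1,0,0,0]])

```text
time: 11.25
ee_pos: [0.5379, -0.2735, 0.0863]
eef_rot: [2.254, 2.188, 0.001]
force: [-1.5, 1.6, 3.8]
grip_width: 0.0433
```

>>> step_arm(steps=[[-0.5,0.5,0.1,0,0,0],[-0.5,0.5,0,0,0,0]])

```text
time: 11.42
ee_pos: [0.5391, -0.2747, 0.0863]
eef_rot: [2.254, 2.188, 0.001]
force: [-2.2, 1.3, 3.4]
grip_width: 0.0433
```

```bash
python3 plan.py .539 -.2755 .0862 -1.75 1
```

```text
t 11.4167 pos [ 0.5391 -0.2747  0.0863] yaw -1.7193776927644402 tilt z [ 0.0006 -0.     -1.    ] F [-2.1519  1.2564  3.4347] T [0.2036 0.3267 0.0132] w 0.04330482303805393
dpos mm [-0.0682 -0.7815 -0.0667] rv [ 0.0006 -0.      0.0005] n 1
[-0.8, -0.0, 0.1, 0.001, -0.0, 0.001]
```

>>> step_arm(steps=[[-0.4,0.4,0.1,0,0,0],[-0.4,0.4,0,0,0,0]])

```text
time: 11.58
ee_pos: [0.5399, -0.2756, 0.0862]
eef_rot: [2.254, 2.188, 0.001]
force: [-3.2, 3.8, 6.0]
grip_width: 0.0431
```

>>> step_arm(steps=[[-0.4,0.4,0.1,0,0,0],[-0.4,0.4,0,0,0,0]])

```text
time: 11.75
ee_pos: [0.5399, -0.2756, 0.0863]
eef_rot: [-2.253, -2.187, -0.001]
force: [-2.8, 2.5, 4.9]
grip_width: 0.0433
```

```bash
python3 plan.py .539 -.2755 .0862 -1.75 1
```

```text
t 11.75 pos [ 0.5399 -0.2756  0.0863] yaw -1.7140532646952076 tilt z [-0.001   0.0016 -1.    ] F [-2.8231  2.5105  4.8949] T [ 0.3709  0.5314 -0.046 ] w 0.0432746737488766
dpos mm [-0.8581  0.0918 -0.0676] rv [-0.001  -0.0016  0.0006] n 1
[0.1, -0.9, 0.1, -0.001, -0.002, 0.001]
```

>>> step_arm(steps=[[-0.8,0.8,0,-0.001,-0.001,0],[-0.8,0.8,0,0,0,0]])

```text
time: 11.92
ee_pos: [0.5399, -0.2758, 0.0863]
eef_rot: [-2.251, -2.185, -0.0]
force: [-3.7, 4.7, 7.3]
grip_width: 0.0434
```

```bash
python3 plan.py .539 -.2755 .0862 -1.75 1
```

```text
t 11.9167 pos [ 0.5399 -0.2758  0.0863] yaw -1.7011374352746256 tilt z [-0.0028  0.0033 -1.    ] F [-3.726   4.6771  7.2586] T [ 0.534   0.6895 -0.0497] w 0.04339545488206996
dpos mm [-0.9032  0.2677 -0.1376] rv [-0.0029 -0.0032  0.0008] n 1
[0.2, -0.9, 0.1, -0.003, -0.003, 0.001]
```

>>> step_arm(steps=[[-1,1,-0.1,-0.003,-0.003,0.0005],[-1.5,1.5,-0.1,-0.003,-0.003,0.0005]])

```text
time: 12.08
ee_pos: [0.5399, -0.276, 0.0863]
eef_rot: [-2.253, -2.186, 0.0]
force: [-5.6, 7.7, 10.7]
grip_width: 0.0432
```

```bash
python3 plan.py .539 -.2755 .0862 -1.75 1
```

```text
t 12.0833 pos [ 0.5399 -0.276   0.0863] yaw -1.7423844694603237 tilt z [-0.0015  0.0014 -1.    ] F [-5.5992  7.6793 10.674 ] T [ 1.2062  1.2852 -0.1057] w 0.04320600091007061
dpos mm [-0.9093  0.514  -0.0632] rv [-0.0015 -0.0014  0.0001] n 1
[0.5, -0.9, 0.1, -0.002, -0.001, 0.0]
```

>>> step_arm(steps=[[-1.5,1.5,-0.5,-0.002,-0.002,0],[-2,2,-0.6,-0.002,-0.002,0]])

```text
time: 12.25
ee_pos: [0.54, -0.276, 0.0864]
eef_rot: [-2.251, -2.184, -0.0]
force: [-7.0, 7.4, 8.1]
grip_width: 0.0438
```

```bash
python3 plan.py .539 -.2755 .0862 -1.75 1
```

```text
t 12.25 pos [ 0.54   -0.276   0.0864] yaw -1.7263372637262167 tilt z [-0.0037  0.0039 -1.    ] F [-7.029   7.4209  8.1136] T [ 1.2417  1.2243 -0.2078] w 0.04382486473535785
dpos mm [-0.9713  0.5369 -0.1846] rv [-0.0038 -0.0038  0.0004] n 1
[0.5, -1.0, 0.2, -0.004, -0.004, 0.0]
```

>>> step_arm(steps=[[-2.2,2.4,-0.8,-0.006,-0.006,0],[-2.2,2.4,-1,-0.006,-0.006,0]])

```text
time: 12.42
ee_pos: [0.5399, -0.276, 0.0863]
eef_rot: [-2.254, -2.187, 0.001]
force: [-5.8, 6.4, 3.2]
grip_width: 0.0436
```

```bash
python3 plan.py .539 -.2755 .0862 -1.75 1
```

```text
t 12.4167 pos [ 0.5399 -0.276   0.0863] yaw -1.7308692145637816 tilt z [-0.0012  0.0003 -1.    ] F [-5.8301  6.3728  3.1886] T [ 1.0994  1.1548 -0.1949] w 0.04359218466924638
dpos mm [-0.9241  0.5305 -0.0797] rv [-0.0012 -0.0003  0.0003] n 1
[0.5, -0.9, 0.1, -0.001, -0.0, 0.0]
```

>>> step_arm(steps=[[-3,3.4,-1.2,-0.005,-0.005,0],[-3.8,4.2,-1.5,-0.006,-0.006,0]])

```text
time: 12.58
ee_pos: [0.54, -0.2761, 0.0863]
eef_rot: [-2.251, -2.185, 0.003]
force: [-11.4, 12.4, 9.0]
grip_width: 0.0434
```

```bash
python3 plan.py .539 -.2755 .0862 -1.75 1
```

```text
t 12.5833 pos [ 0.54   -0.2761  0.0863] yaw -1.7209155248487373 tilt z [-0.0044  0.0021 -1.    ] F [-11.4166  12.398    8.9831] T [ 2.1118  2.1594 -0.2973] w 0.04342792647896394
dpos mm [-0.9633  0.5904 -0.1429] rv [-0.0045 -0.0019  0.0005] n 1
[0.6, -1.0, 0.1, -0.004, -0.002, 0.001]
```

>>> step_arm(steps=[[-4,4.5,-2,-0.01,-0.007,0],[-4.5,5,-2.2,-0.01,-0.008,0]])

```text
time: 12.75
ee_pos: [0.54, -0.2761, 0.0864]
eef_rot: [-2.251, -2.185, -0.0]
force: [-10.2, 13.3, 6.0]
grip_width: 0.0433
```

```bash
python3 plan.py .539 -.2755 .0862 -1.75 1; python3 -c "
from bench import r
for i in range(4): r.read_camera('scene'); s=r.state(); print(s['time'],s['force'],s['wrist_torque'],s['ee_pos'])"; python3 plan.py .539 -.2755 .0862 -1.75 1
```

```text
t 12.75 pos [ 0.54   -0.2761  0.0864] yaw -1.706069974902914 tilt z [-0.0029  0.0031 -1.    ] F [-10.1982  13.2935   5.9502] T [ 2.1179  2.3124 -0.3494] w 0.04328851045352422
dpos mm [-0.9862  0.626  -0.2133] rv [-0.003  -0.003   0.0008] n 1
[0.6, -1.0, 0.2, -0.003, -0.003, 0.001]
12.8 [-10.72498613  10.85237538   5.79213004] [ 2.02954047  2.19721445 -0.38373884] [ 0.53999923 -0.27611031  0.08641897]
12.85 [-8.94622663 10.50816786  6.84675527] [ 2.0237159   2.13366802 -0.38748264] [ 0.53996611 -0.27608431  0.08638535]
12.9 [-10.79671414  11.61900154   6.68403377] [ 2.0219811   2.16847771 -0.42175648] [ 0.53995577 -0.27609393  0.08639396]
12.95 [-10.65620814  11.59990137   6.78547241] [ 1.95519424  2.13146149 -0.31148938] [ 0.53996893 -0.27611951  0.08639614]
t 12.95 pos [ 0.54   -0.2761  0.0864] yaw -1.7089447659149495 tilt z [-0.003  0.003 -1.   ] F [-10.6562  11.5999   6.7855] T [ 1.9552  2.1315 -0.3115] w 0.043438822127214276
dpos mm [-0.9689  0.6195 -0.1961] rv [-0.0031 -0.0029  0.0007] n 1
[0.6, -1.0, 0.2, -0.003, -0.003, 0.001]
```

>>> step_arm(steps=[[-5.3,6,-3,-0.013,-0.012,0.0005],[-6.2,7,-3.8,-0.015,-0.014,0.0005]])

```text
time: 13.12
ee_pos: [0.54, -0.2762, 0.0864]
eef_rot: [2.255, 2.187, -0.002]
force: [-11.6, 14.3, -1.4]
grip_width: 0.0434
```

```bash
cat > hold.py <<'E'
from bench import r
import numpy as np,sys
np.set_printoptions(precision=4,suppress=True)
F=[];T=[]
for i in range(int(sys.argv[1])): 
    r.read_camera('scene'); s=r.state(); F.append(s['force']);T.append(s['wrist_torque'])
a=np.radians(-1.75);F=np.array(F);f=F.mean(0);print("mean",f,"std",F.std(0),"T",np.mean(T,0),"carr x,y",f[0]*np.cos(a)+f[1]*np.sin(a),-f[0]*np.sin(a)+f[1]*np.cos(a))
import plan; plan.plan([.54,-.276,.0862],-1.75,1)
E
python3 hold.py 4
```

```text
mean [-11.6533  12.5556   2.1334] std [0.4966 0.3902 0.5382] T [ 2.6474  2.6114 -0.3406] carr x,y -12.031281050195084 12.193866275941275
t 13.3167 pos [ 0.54   -0.2762  0.0864] yaw -1.737328067599748 tilt z [-0.0007 -0.001  -1.    ] F [-11.0555  12.476    1.307 ] T [ 2.6466  2.5392 -0.301 ] w 0.043376566518740375
dpos mm [ 0.0181  0.172  -0.1573] rv [-0.0007  0.001   0.0002] n 1
[0.2, 0.0, 0.2, -0.001, 0.001, 0.0]
```

>>> step_arm(steps=[[-7.2,8,-4,-0.0155,-0.012,0.0005],[-8.2,9,-4.5,-0.017,-0.013,0.0005]])

```text
time: 13.48
ee_pos: [0.54, -0.2762, 0.0865]
eef_rot: [-2.252, -2.185, -0.002]
force: [-18.4, 19.0, 6.0]
grip_width: 0.0435
```

```bash
python3 hold.py 4
```

```text
mean [-16.378   17.6045   5.9423] std [0.1919 0.3083 0.5359] T [ 3.4478  3.5137 -0.3923] carr x,y -16.90798175707358 17.09609066925764
t 13.6833 pos [ 0.54   -0.2762  0.0865] yaw -1.7268725258498376 tilt z [-0.0013  0.0033 -1.    ] F [-16.1426  17.3585   5.813 ] T [ 3.4691  3.4627 -0.3932] w 0.043349651723407115
dpos mm [-0.012   0.2317 -0.2701] rv [-0.0014 -0.0032  0.0004] n 1
[0.2, -0.0, 0.3, -0.001, -0.003, 0.0]
```

>>> step_arm(steps=[[-7.8,8.6,-4.6,-0.017,-0.016,0.0005],[-7.8,8.6,-4.6,-0.016,-0.015,0.0005]])

```text
time: 13.85
ee_pos: [0.54, -0.2762, 0.0865]
eef_rot: [-2.252, -2.186, 0.0]
force: [-14.2, 16.8, 3.5]
grip_width: 0.043
```

```bash
python3 hold.py 4
python3 - <<'E'
from bench import r
import cv2
f=r.read_camera("scene")["frame"][:,:,::-1]
cv2.imwrite("pics/h_scene.png",cv2.resize(f[165:235,180:280],None,fx=7.5,fy=7.5,interpolation=cv2.INTER_CUBIC))
f=r.read_camera("top")["frame"][:,:,::-1]
cv2.imwrite("pics/h_top.png",cv2.resize(f[140:290,200:450],None,fx=3,fy=3,interpolation=cv2.INTER_CUBIC))
E
```

```text
mean [-15.1712  15.599    3.4863] std [0.6317 0.5104 0.5783] T [ 3.2498  3.0983 -0.4014] carr x,y -15.640485058231263 15.128371403020308
t 14.05 pos [ 0.54   -0.2762  0.0865] yaw -1.7229601061989797 tilt z [-0.0022  0.0022 -1.    ] F [-16.0888  14.9834   4.1183] T [ 3.2862  3.103  -0.4081] w 0.04325841618510822
dpos mm [ 0.0299  0.2348 -0.2751] rv [-0.0023 -0.0022  0.0005] n 1
[0.2, 0.0, 0.3, -0.002, -0.002, 0.0]
```

View pics/h_scene.png

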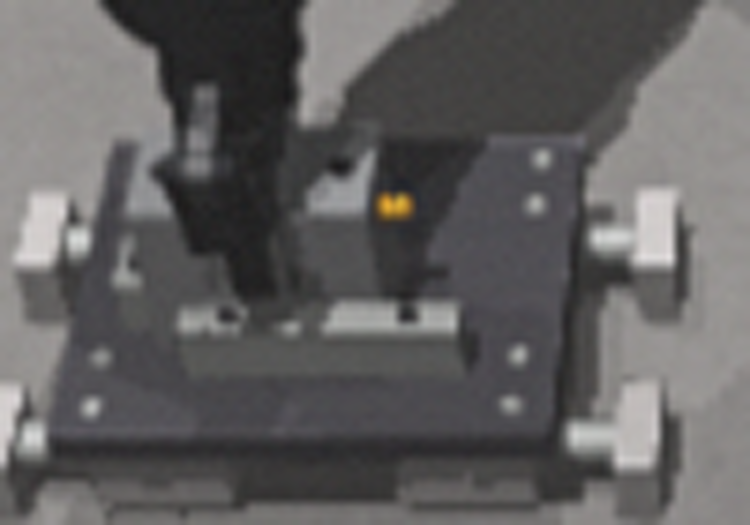

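View pics/h_top.png

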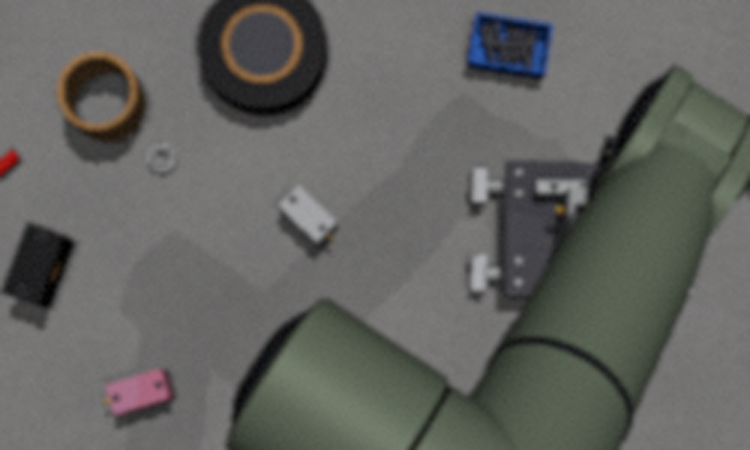

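```bash
python3 - <<'E'
from fit import *
np.set_printoptions(precision=1,suppress=True)
c=C["scene"];g=np.array([.5266,-.2635]);a=-.0305;R=np.array([[np.cos(a),-np.sin(a)],[np.sin(a),np.cos(a)]])
S=lambda p:un(p,7.5,(180,165))
for n,p,z,e in (("+x+y top",(370,215),.125,(35,29)),("-x+y top",(380,153),.125,(-9,29)),("+x-y top",(124,213),.125,(35,-55)),("nip tip",(410,206),.105,(13,41)),("ledge right end top back",(459,302),.08,(35,57.5))):
    w=back(c,S(p),z); print(n,R.T@(w[:2]-g)*1000,"expected",e)
E
python3 hold.py 3
```

```text
+x+y top [34.  29.8] expected (35, 29)
-x+y top [ 3.2 29.7] expected (-9, 29)
+x-y top [ 32.1 -56.3] expected (35, -55)
nip tip [ 9.8 38.6] expected (13, 41)
ledge right end top back [33.3 55.5] expected (35, 57.5)
mean [-14.9061  15.5902   3.3296] std [0.1722 0.7789 0.1217] T [ 3.2684  3.0994 -0.412 ] carr x,y -15.37528639019559 15.127722683145832
t 14.3 pos [ 0.54   -0.2762  0.0865] yaw -1.72380417385802 tilt z [-0.0022  0.0022 -1.    ] F [-14.8132  15.3383   3.3935] T [ 3.2554  3.0472 -0.3983] w 0.04336314724903438
dpos mm [ 0.      0.2293 -0.2745] rv [-0.0023 -0.0021  0.0005] n 1
[0.2, -0.0, 0.3, -0.002, -0.002, 0.0]
```

The block is seated to within camera accuracy and the forces hold steady. It leans about 0.2° towards the ledges, so I'll add counter-rotation to bring it square.

>>> step_arm(steps=[[-8.2,9,-4.6,-0.02,-0.019,0.0005],[-8.4,9.3,-4.7,-0.022,-0.021,0.0005]])

```text
time: 14.47
ee_pos: [0.54, -0.2763, 0.0863]
eef_rot: [2.249, 2.183, -0.003]
force: [-16.2, 18.2, 5.3]
grip_width: 0.0433
```

```bash
python3 hold.py 4
```

```text
mean [-15.3065  16.0306   4.1893] std [0.5996 0.4642 0.5267] T [ 3.565   3.6814 -0.3317] carr x,y -15.788882407763706 15.555724133193067
t 14.6667 pos [ 0.54   -0.2763  0.0863] yaw -1.6935052782067457 tilt z [ 0.0036 -0.0062 -1.    ] F [-15.172   15.2963   4.357 ] T [ 3.5603  3.7201 -0.3245] w 0.04340269315009839
dpos mm [-0.0068  0.2973 -0.0655] rv [0.0038 0.0061 0.001 ] n 1
[0.3, -0.0, 0.1, 0.004, 0.006, 0.001]
```

>>> step_arm(steps=[[-8.2,9.1,-4.7,-0.0185,-0.016,0.0005]])

```text
time: 14.75
ee_pos: [0.54, -0.2763, 0.0863]
eef_rot: [2.248, 2.183, -0.003]
force: [-15.0, 15.6, 3.9]
grip_width: 0.0436
```

```bash
python3 hold.py 4
```

```text
mean [-14.7008  16.0481   4.2762] std [0.4582 0.5685 0.5635] T [ 3.5882  3.6948 -0.4142] carr x,y -15.184077944827223 15.59168677089469
t 14.95 pos [ 0.54   -0.2763  0.0863] yaw -1.6724327700155197 tilt z [ 0.0041 -0.0067 -1.    ] F [-14.0132  16.8153   3.4   ] T [ 3.6009  3.7307 -0.4163] w 0.0431358500434899
dpos mm [ 0.0112  0.2782 -0.0646] rv [0.0043 0.0065 0.0013] n 1
[0.3, 0.0, 0.1, 0.004, 0.007, 0.001]
```

>>> step_arm(steps=[[-8,9,-4.7,-0.0165,-0.0115,0.001]])

```text
time: 15.03
ee_pos: [0.54, -0.2763, 0.0863]
eef_rot: [2.251, 2.186, -0.0]
force: [-14.1, 16.6, 3.6]
grip_width: 0.0434
```

```bash
python3 hold.py 4
```

```text
mean [-14.6704  16.6118   3.8337] std [0.5081 0.3663 0.475 ] T [ 3.3111  3.5066 -0.3415] carr x,y -15.17084226718357 16.156063383018274
t 15.2333 pos [ 0.54   -0.2763  0.0863] yaw -1.6873644371469407 tilt z [ 0.0029 -0.003  -1.    ] F [-15.219   16.1453   3.3688] T [ 3.2858  3.5131 -0.3496] w 0.04330540877925372
dpos mm [ 0.0157  0.2979 -0.094 ] rv [0.003  0.0029 0.0011] n 1
[0.3, 0.0, 0.1, 0.003, 0.003, 0.001]
```

```bash
python3 hold.py 4
python3 - <<'E'
from bench import r
import cv2
f=r.read_camera("scene")["frame"][:,:,::-1]
cv2.imwrite("pics/final.png",f)
E
```

```text
mean [-14.4508  16.2861   3.1446] std [0.5439 0.4821 0.3107] T [ 3.3048  3.5078 -0.3326] carr x,y -14.94141179732653 15.837241664111184
t 15.4333 pos [ 0.54   -0.2763  0.0863] yaw -1.6831193458988833 tilt z [ 0.003 -0.003 -1.   ] F [-14.9519  17.0677   2.762 ] T [ 3.3098  3.5024 -0.3008] w 0.043047490696446644
dpos mm [-0.0156  0.2793 -0.1236] rv [0.0031 0.0029 0.0012] n 1
[0.3, -0.0, 0.1, 0.003, 0.003, 0.001]
```

View pics/final.png

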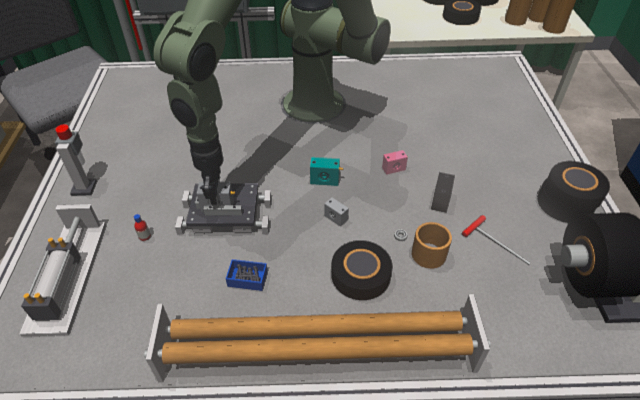

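The final picture shows the block in the carriage corner at (222,195) with its nipple at (233,192). All the other things are where they were at the start, and the forces are steady, so I'm handing in.

```bash
python3 -c "
from bench import r
print(r.finish_job())"
```

```text
the job is handed in; nothing more can be done
None
```

The bearing block is seated in the carriage corner and was still held pressed against both ledges when I handed the job in, at about 15.5 s of the 51 s.

**What I did:** I chose the large grey block, not the small grey, turquoise, pink or black ones. I gripped it across its thickness, carried it over and stood it flat about 10 mm short of both ledges, with the nipple at the open end. Then I slid it slowly into the corner and built up the pressure in small steps.

**Last checks:**
- **Pressure:** at the wrist it was steady at about 15 N towards the back ledge and 16 N towards the side ledge, with about 3 N downward. Friction means the force on each ledge itself may be a few newtons less.
- **Peak while pressing:** about 18.4 N and 19.0 N along the world x and y axes at one point, before I eased it back.
- **Squareness:** the gripper's turn is within about 0.1° of the carriage's estimated angle. Its tilt is about 0.25°, close to the tilt at which I gripped the block. The block had leaned about 0.2° towards the ledges, and I corrected that before handing in.
- **Position:** the visible block corners match the seated position to about 1–3 mm. One top corner came out 12 mm off, which I ignored because the gripper hides it.
- **Bench:** the other things look unmoved in the last scene picture.

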